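# Hang two overlapping tiles on a sample roof

## Robot

A 6-joint arm with a two-finger parallel gripper is mounted at the origin on a cart in front of the work surface, level with it; the furniture and walls round the work are solid. World frame = base frame: x ahead of the robot, y to its left, z up, the work surface at z = 0. Lengths are in m, angles in rad, forces in N, time in s.
With the tool pointing down it reaches from about 0.275 to 0.75 m from the base axis. Payload 10.2 kg.
Tool frame: the origin (TCP) lies midway between the tips of the shut fingers; the grasp point (between the pads) lies 19 mm behind it (env.hold_point_z is the distance from the TCP to the grasp point, in m); z points along the fingers, y is the line along which they close (so a half turn about z gives the same grasp; the last joint's range is limited). The gripper opens to 85 mm and grips with 20 to 120 N. Pads are 22 mm wide; open, the fingers measure 114 mm over their backs; the gripper's body (76 mm by 85 mm) begins 54 mm behind the grasp point. The pads swing forward as they close: fully open they stand 13 mm farther back than shut.
Start: joints at [-1.401, 0.313, 1.498, -0, 1.331, -0.223], TCP at [0.201, -0.485, 0.231] pointing down, gripper open.
Joint ranges: [-2.94, 2.94], [-0.97, 2.17], [0.19, 2.56], [-1.23, 4.37], [0.02, 3.11], [-2.88, 2.88]. Speed limits (rad/s): [2.39, 2.39, 3.01, 3.14, 3.14, 3.14].

## Interface

Orientations are given as a unit quaternion [x, y, z, w].
In Python, from bench import env, kinematics, monitor, eyes, job gives the robot as it stands. The module is installed in compiled form; this text tells all that it offers. Calls block until the motion is done:
- env.reach(position, orientation): joint-space move of the TCP to a pose.
- env.movel(position, velocity=0.15, frame=None, guard=None): straight line of the TCP; frame=None keeps the orientation; velocity is the mean speed in m/s. With guard (N) it stops when the force on the tool has changed by that much, and returns True; else False.
- env.set_joints(angles): joint-space move.
- env.release() and env.close_gripper(effort=None): open the fingers fully, or close them until they stop; effort is the grip in N (None keeps the last).
- env.hold(seconds).
- kinematics.ik(position, orientation): joint angles nearest the present ones, or None.
- monitor.sense(): the state.
- eyes.grab_frame(name): name is "scene" or "top"; returns a dict with "frame" (420x560x3 uint8, red, green, blue), "mtx" (3x3 intrinsics, pixels), "view" (4x4, takes a point from world to camera coordinates). Camera axes: x right, y down, z forward; pixel columns grow to the right and rows downward; lengths in m; the calibration is good to about 2 mm. A picture is of the moment at which its call begins. There is no depth.
A pose or a line that the arm cannot do raises env.MotionError and nothing moves.
- job.hand_in(): hands the job in; it is judged then, once.
The state is a dict: "clock": time; "joints": joint angles; "qvel": joint speeds; "joint_efforts": joint torques, N m; "position": TCP position; "ee_rot": TCP orientation; "contact_force": force on the tool from outside, world axes, zero at the start; "ft_torque": the same for the moment, N m; "finger_gap": opening from 0.0 (shut) to 1.0 (fully open); "gripper_force": force on a finger pad.
Only numpy, scipy, OpenCV 4.12 (cv2) and the standard library are available. Lean on these libraries where they do the work, as an engineer would, in place of code of your own. Each camera call takes 0.05 s, during which the arm holds its last target. There are 200 camera calls.

## Task

Finish the little sample roof: hang the terracotta-red tile on the lower batten so that its tail overlaps the fixed eaves tile, then hang the grey tile on the upper batten so that its tail overlaps the red one. The battens set the exposure: lay each tile with its nibs just uphill of its batten, draw it down the slope until you feel the nibs catch, and let it lie there, centred and square to the slope, flat on the tile below. Leave the other things on the bench where they are.

Things in the scene. Friction and masses are not known exactly. Their poses are not given: they have to be found in the camera images.
- red_tile: Terracotta-red tile, 110 (its x) x 60 (its y) x 8 mm, 0.16 kg. Origin mid-underside of the plate; z out of its top; +x to the head. Two nibs under the head, x = 45 to 55, 16 wide at y = -19 and 19, reach 12 mm below the underside. Starts level, top up, on the bearer, underside 90 mm above the bench, nibs hanging past the bearer's edge. Hung, it leans 6.6 degrees less steep than the deck.
- grey_tile: Light grey tile, 110 (its x) x 60 (its y) x 8 mm, 0.16 kg. Origin mid-underside of the plate; z out of its top; +x to the head. Two nibs under the head, x = 45 to 55, 16 wide at y = -19 and 19, reach 12 mm below the underside. Starts level, top up, on the bearer, underside 90 mm above the bench, nibs hanging past the bearer's edge. Hung, it leans 6.6 degrees less steep than the deck.
- red_tile_nib (a point): Red tile: point midway between the lower ends of its two nibs (tile x = 50, y = 0, z = -12 mm).
- grey_tile_nib (a point): Grey tile: point midway between the lower ends of its two nibs (tile x = 50, y = 0, z = -12 mm).
- red_tile_tail (a point): Red tile: middle of the lower edge of its tail end (tile x = -55, y = 0, z = 0 mm).
- grey_tile_tail (a point): Grey tile: middle of the lower edge of its tail end (tile x = -55, y = 0, z = 0 mm).
- deck: Fixed black board of the sample roof, 275 mm up the slope, 92 wide, pitched 30 degrees, on a wooden stand. Origin mid low edge, top surface; x straight up the slope, y across, z out of the surface. A hung tile has its nibs standing on the deck just uphill of its batten and its tail on the tile below, about 24 mm off the deck and 70 mm up from the tail below.
- eaves_tail (a point): Middle of the lower edge of the tail of the light grey eaves tile (110 x 60 x 8 mm) screwed on at the bottom of the deck, 24 mm over the deck at deck x = 0. That tile too leans 6.6 degrees less steep than the deck.
- track_lower: Lower batten's track: fixed clips at the deck's edges. Origin on the deck surface and centre line; axes as the deck. Its wooden batten (10 mm along the slope, 98 across, 8.5 high) is locked with its uphill face anywhere from 6 mm downhill to 6 mm uphill of this origin: this pose does not tell where. It withstands 80 N; a tile's nibs catch on that face.
- track_upper: Upper batten's track: fixed clips at the deck's edges. Origin on the deck surface and centre line; axes as the deck. Its wooden batten (10 mm along the slope, 98 across, 8.5 high) is locked with its uphill face anywhere from 6 mm downhill to 6 mm uphill of this origin: this pose does not tell where. It withstands 80 N; a tile's nibs catch on that face.
- bearer: Low wooden trestle fixed to the bench on which both tiles wait side by side, 60 mm (x) by 230 mm (y), top 90 mm above the bench. Origin in the middle of its underside.
- tape_measure: Yellow tape measure, 36x86x64 mm, origin under its middle. Bystander, to be left where it is.
- spring_clamp: Red spring clamp, 39x92x22 mm, lying, origin under its middle. Bystander, to be left where it is.
- sanding_block: Cork sanding block, 60x97x30 mm, origin under its middle. Bystander, to be left where it is.
Things that resemble listed ones, but are neither listed nor needed, are in the scene too. Leave any green or purple look-alike of the red_tile alone.

How it is judged:
By the outcome, as a careful person would: the job done as asked, in the order asked, and still so for the second after the job is handed in, with the robot touching nothing.
It also fails if it takes over 72 s, if anything falls off the work surface, if the arm or the gripper's body presses on something with over 40 N, if the wrist force passes 120 N, or if a joint passes its speed limit or range.

## Working session

There is one attempt and no reset: what is moved stays moved. The work goes in short steps, each a Python script; the robot and the scene stay as the last script left them, time stands still between calls to the robot, and variables do not carry over. Pictures are saved under pics/ and viewed, at most 10 in all, crops included, and the job is handed in when it is done.

```bash
mkdir -p pics; cat > h.py <<'E'
import numpy as np, cv2
from bench import env, kinematics, monitor, eyes, job
from scipy.spatial.transform import Rotation as R
def save(n,f):
    cv2.imwrite(f'pics/{f}.png',eyes_frame(n))
def eyes_frame(n):
    g=eyes.grab_frame(n); np.savez(f'{n}.npz',mtx=g['mtx'],view=g['view'],frame=g['frame']); return g['frame'][:,:,::-1]
def cam(n):
    d=np.load(f'{n}.npz'); return d['mtx'],d['view'],d['frame']
def px2z(n,u,v,z):
    K,V,_=cam(n); r=V[:3,:3].T@np.linalg.solve(K,[u,v,1]); c=-V[:3,:3].T@V[:3,3]
    return c+r*(z-c[2])/r[2]
def proj(n,p):
    K,V,_=cam(n); q=K@(V[:3,:3]@np.asarray(p)+V[:3,3]); return q[:2]/q[2]
E
python3 - <<'E'
from h import *
a=eyes_frame('scene');b=eyes_frame('top')
cv2.imwrite('pics/s1.png',cv2.resize(a,(800,600),interpolation=cv2.INTER_CUBIC));cv2.imwrite('pics/t1.png',cv2.resize(b,(800,600),interpolation=cv2.INTER_CUBIC))
for n in('scene','top'):
    K,V,_=cam(n);print(n,K.round(1).tolist(),(-V[:3,:3].T@V[:3,3]).round(3),V[:3,:3].round(2).tolist())
s=monitor.sense();print(s['position'],s['ee_rot'],s['contact_force'],s['clock'],env.hold_point_z)
E
```

```text
scene [[395.4, 0.0, 279.7], [0.0, 395.4, 206.2], [0.0, 0.0, 1.0]] [-0.339  0.548  0.984] [[-0.56, -0.83, 0.02], [-0.52, 0.33, -0.79], [0.65, -0.45, -0.62]]
top [[457.6, 0.0, 280.3], [0.0, 457.6, 211.4], [0.0, 0.0, 1.0]] [ 0.327 -0.115  1.391] [[-0.03, -1.0, 0.0], [-0.98, 0.02, -0.19], [0.19, -0.01, -0.98]]
[ 0.20090908 -0.48479543  0.23078947] [ 9.80772521e-01  1.95153604e-01  1.66772194e-06 -5.77383582e-04] [-0.27946195 -0.38798203 -0.88732751] 0.1 0.0187
```

View pics/s1.png

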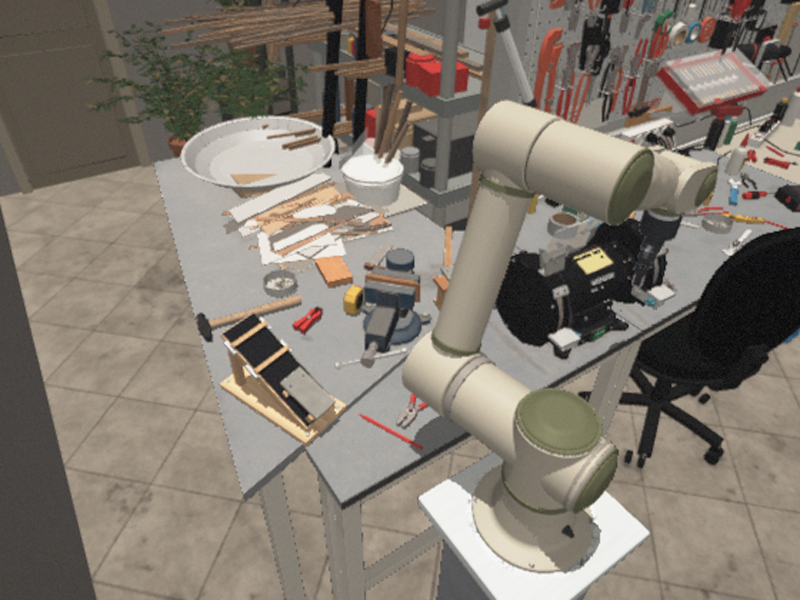

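View pics/t1.png

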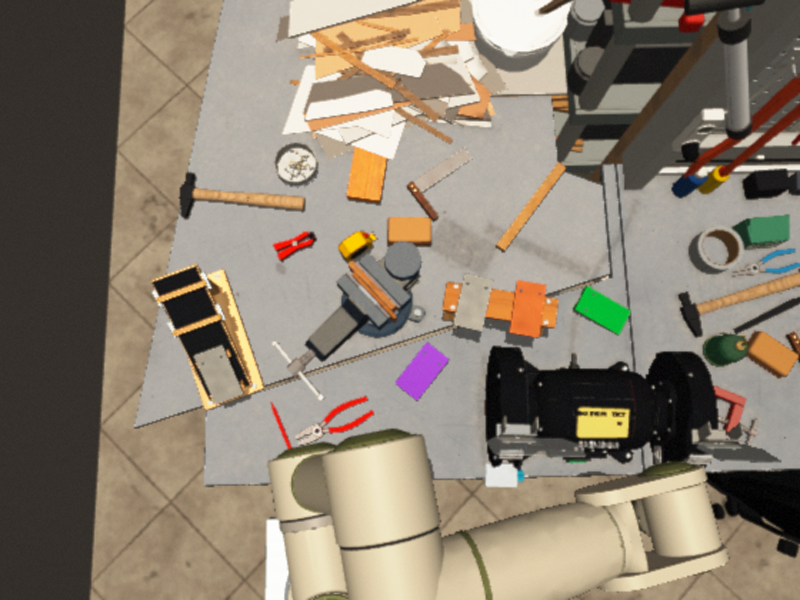

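The top view shows the bearer with the grey tile at (470,302) and the orange-red one at (530,307). The deck is at (200,340), with its low end towards the robot. Candidates for the red tile are orange-red on the bearer (530,307), green (602,310), purple (422,370) and the cork block (410,230). I choose the one on the bearer and check it in a crop.

```bash
python3 - <<'E'
from h import *
t=cam('top')[2][:,:,::-1]; s=cam('scene')[2][:,:,::-1]
c=np.zeros((600,800,3),np.uint8)
def put(im,u0,v0,w,h,k,x,y): 
    c[y:y+h*k,x:x+w*k]=cv2.resize(im[v0:v0+h,u0:u0+w],None,fx=k,fy=k,interpolation=cv2.INTER_CUBIC)
put(t,100,180,88,120,5,0,0)   # deck, x5
put(t,305,183,88,62,4,445,0)  # bearer x4
put(s,150,215,95,95,3,445,300)
cv2.imwrite('pics/c1.png',c)
E
```

```text
(no output)
```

View pics/c1.png

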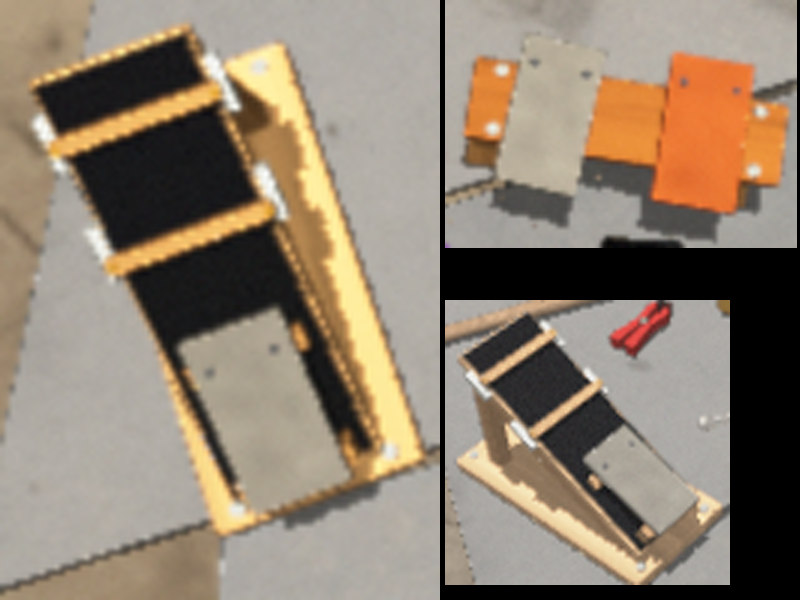

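The crop confirms the red tile at crop (703,133) and the grey one at (550,115), both with nail holes (the head) at the far end. The eaves tile's corners are at about (180,345), (280,308), (352,470) and (248,513), with both battens above it. Next I need a closer scene crop for the deck's height.

```bash
python3 - <<'E'
from h import *
s=cam('scene')[2][:,:,::-1]
cv2.imwrite('pics/c2.png',cv2.resize(s[215:313,148:248],None,fx=6,fy=6,interpolation=cv2.INTER_CUBIC))
E
```

```text
(no output)
```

View pics/c2.png

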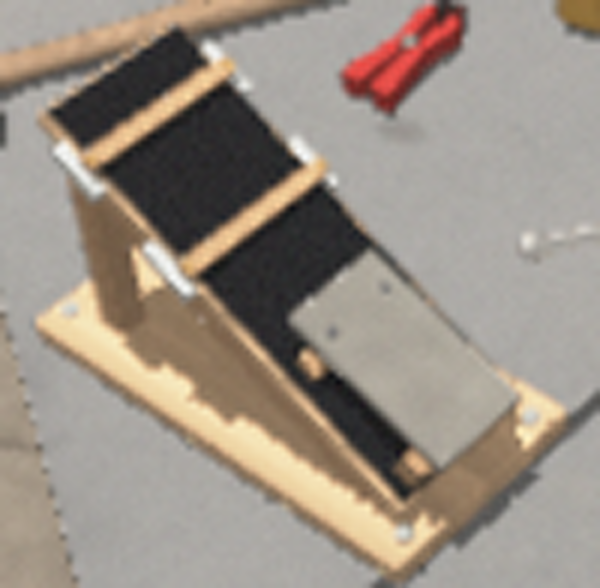

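```bash
cat > fit.py <<'E'
from h import *
from scipy.optimize import least_squares
un=lambda x,y,k,u0,v0,x0=0,y0=0:((x-x0+.5)/k-.5+u0,(y-y0+.5)/k-.5+v0)
th=np.radians(6.6)
def tile2deck(p,x0=0,zt=.024):  # tile coords -> deck, tail lower edge at deck (x0,zt)
    x,y,z=p; x=x+.055; return np.array([x0+x*np.cos(th)+z*np.sin(th),y,zt-x*np.sin(th)+z*np.cos(th)])
def deckR(yaw): return (R.from_euler('z',yaw)*R.from_euler('y',-np.pi/6)).as_matrix()
E_=lambda sx,sy:tile2deck((.055*sx,.03*sy,.008))
T=lambda x,y:un(x,y,5,100,180); S=lambda x,y:un(x,y,6,148,215)
obs=[('top',E_(1,1),T(180,345)),('top',E_(1,-1),T(280,308)),('top',E_(-1,-1),T(352,470)),('top',E_(-1,1),T(248,513)),
('top',(.275,.046,0),T(33,83)),('top',(.275,-.046,0),T(190,30)),
('scene',E_(1,1),S(288,316)),('scene',E_(1,-1),S(368,248)),('scene',E_(-1,-1),S(518,398)),('scene',E_(-1,1),S(440,467)),
('scene',(.275,.046,0),S(42,118)),('scene',(.275,-.046,0),S(180,28)),('scene',(0,.046,0),S(402,503))]
if __name__=='__main__':
    def res(q): return np.concatenate([proj(n,q[:3]+deckR(q[3])@np.array(p))-o for n,p,o in obs])
    r=least_squares(res,[.45,.25,.03,.3],loss='soft_l1'); print('deck',r.x.round(4),res(r.x).reshape(-1,2).round(1).tolist())
    out={'deck':r.x}
    # tiles on bearer
    B=lambda x,y:un(x,y,4,305,183,445,0)
    for nm,c in (('grey',[(527,35),(607,52),(575,195),(497,178)]),('red',[(675,52),(755,66),(736,214),(652,200)])):
        mp=[(.055,.03),(.055,-.03),(-.055,-.03),(-.055,.03)]
        f=lambda q:np.concatenate([proj('top',[q[0]+np.cos(q[2])*a-np.sin(q[2])*b,q[1]+np.sin(q[2])*a+np.cos(q[2])*b,.098])-B(*o) for (a,b),o in zip(mp,c)])
        t=least_squares(f,[.4,-.2,0]); out[nm]=t.x; print(nm,t.x.round(4),f(t.x).round(1))
    # batten uphill edges
    q=r.x; M=deckR(q[3])
    def todeck(n,uv,z):  # intersect ray with deck z plane
        K,V,_=cam(n); c=-V[:3,:3].T@V[:3,3]; d=V[:3,:3].T@np.linalg.solve(K,[*uv,1]); a=M.T@(c-q[:3]); b=M.T@d; return (a+b*(z-a[2])/b[2]).round(4)
    for p in [(107,252),(270,196),(50,144),(215,84)]: print('top',todeck('top',T(*p),.0085))
    for p in [(185,258),(315,160),(86,150),(225,60)]: print('scene',todeck('scene',S(*p),.0085))
    np.savez('poses.npz',**out)
E
python3 fit.py
```

```text
deck [0.4057 0.2304 0.0293 0.3372] [[-0.3, -0.3], [-0.0, -0.4], [0.3, 1.6], [1.3, 0.4], [-0.5, -0.4], [0.2, -1.3], [-0.2, 0.3], [0.6, 0.4], [0.8, -0.1], [0.2, 0.8], [-0.6, -0.9], [-0.6, -1.1], [-0.2, 1.8]]
grey [ 0.5702 -0.2717 -0.2518] [-0.1 -0.6  0.2 -0.3  0.5  0.6 -0.6  0.2]
red [ 0.5543 -0.381  -0.1989] [-0.3 -0.1  0.3 -0.  -0.1  0.1  0.1 -0. ]
top [0.1716 0.0466 0.0085]
top [ 0.1697 -0.0482  0.0085]
top [0.2403 0.0489 0.0085]
top [ 0.2405 -0.046   0.0085]
scene [0.1677 0.0438 0.0085]
scene [ 0.168  -0.0465  0.0085]
scene [0.2427 0.0444 0.0085]
scene [ 0.2403 -0.0472  0.0085]
```

```bash
cat > pl.py <<'E'
from fit import *
P=np.load('poses.npz'); dq=P['deck']; M=deckR(dq[3]); TZ=-.003
def hung(xt,up=0,dy=0):  # pose of tile hung with tail at deck x xt, raised 'up' along the deck normal
    Rt=M@R.from_euler('y',th).as_matrix()
    o=tile2deck((0,dy,0),xt)+[0,0,up]
    return dq[:3]+M@o,Rt
def tcp(p,Rt,flip,gx=0,tz=None):
    Rq=R.from_matrix(Rt)*R.from_euler('x',np.pi)
    if flip: Rq=Rq*R.from_euler('z',np.pi)
    return p+Rt@np.array([gx,0,TZ if tz is None else tz]),Rq.as_quat()
def bench(nm):
    x,y,a=P[nm]; return np.array([x,y,.09]),R.from_euler('z',a).as_matrix()
E
python3 - <<'E'
from pl import *
for uv in [(490,350),(540,347),(580,365),(650,350)]: print('grinder',[px2z('top',uv[0]*.7,uv[1]*.7,z)[:2].round(3).tolist() for z in (.1,.2)])
for nm,xt in(('red',.071),('grey',.143)):
  for f in(0,1):
    for z in (.0,.2):
        p,Rt=bench(nm); q=kinematics.ik(*tcp(p+[0,0,z],Rt,f)); print(nm,f,z,None if q is None else np.round(q,2))
    for up in (0,.12):
        q=kinematics.ik(*tcp(*hung(xt,up),f)); print(' hung',None if q is None else np.round(q,2))
s=monitor.sense()
print(kinematics.ik(np.array(s['position'])+[0,0,.12],s['ee_rot']))
E
```

```text
grinder [[0.472, -0.3], [0.46, -0.286]]
grinder [[0.475, -0.4], [0.464, -0.378]]
grinder [[0.437, -0.477], [0.429, -0.449]]
grinder [[0.464, -0.618], [0.453, -0.579]]
red 0 0.0 [-0.78  0.76  1.16 -0.    1.21  0.99]
red 0 0.2 [-0.78  0.64  0.86 -0.    1.64  0.99]
 hung [0.26 0.37 1.85 0.06 0.51 1.45]
 hung [0.25 0.1  1.89 0.05 0.75 1.46]
red 1 0.0 [-0.78  0.76  1.16 -0.    1.21 -2.15]
red 1 0.2 [-0.78  0.64  0.86 -0.    1.64 -2.15]
 hung [ 0.26  0.37  1.85  0.06  0.51 -1.69]
 hung [ 0.25  0.1   1.89  0.05  0.75 -1.68]
grey 0 0.0 [-0.63  0.68  1.32 -0.    1.14  1.19]
grey 0 0.2 [-0.63  0.53  1.03 -0.    1.58  1.19]
 hung [0.27 0.43 1.64 0.04 0.66 1.48]
 hung [0.26 0.2  1.67 0.04 0.87 1.48]
grey 1 0.0 [-0.63  0.68  1.32 -0.    1.14 -1.95]
grey 1 0.2 [-0.63  0.53  1.03 -0.    1.58 -1.95]
 hung [ 0.27  0.43  1.64  0.04  0.66 -1.66]
 hung [ 0.26  0.2   1.67  0.04  0.87 -1.66]
[-1.40138017e+00  2.60587407e-01  1.26073123e+00 -2.78740370e-05
  1.62142845e+00 -2.23413432e-01]
```

```bash
cat > pick.py <<'E'
from pl import *
import sys
nm=sys.argv[1]
p,Rt=bench(nm)
s=monitor.sense()
if s['position'][2]<.32: env.movel(np.array(s['position'])+[0,0,.34-s['position'][2]],velocity=.25)
hi=tcp(p+[0,0,.2],Rt,0); lo=tcp(p,Rt,0)
env.reach(*hi); env.release()
print('hit',env.movel(lo[0]+[0,0,.01],velocity=.15,guard=10), env.movel(lo[0],velocity=.04,guard=8))
f0=np.array(monitor.sense()['contact_force'])
env.close_gripper(60); s=monitor.sense()
print('gap',s['finger_gap'],s['gripper_force'],(np.array(s['contact_force'])-f0).round(1))
print(env.movel(lo[0]+[0,0,.03],velocity=.06)); env.hold(.2); s=monitor.sense()
print('gap',s['finger_gap'],s['gripper_force'],(np.array(s['contact_force'])-f0).round(1),s['position'],s['clock'])
cv2.imwrite(f'pics/p_{nm}.png',cv2.resize(eyes_frame('top')[150:260,290:440],None,fx=5,fy=5,interpolation=cv2.INTER_CUBIC))
E
python3 pick.py red
```

```text
hit False False
gap 0.6755185407820785 64.85882520675659 [0.3 0.8 4.9]
False
gap 0.6766683294311163 64.2518162727356 [ 0.6  0.5 -1.8] [ 0.55420322 -0.38089895  0.11655086] 5.325
```

```bash
cat > place.py <<'E'
from pl import *
import sys
nm=sys.argv[1]; xt=float(sys.argv[2]); dy=float(sys.argv[3]) if len(sys.argv)>3 else 0
s=monitor.sense(); q=np.array(s['position']); env.movel(q+[0,0,.3-q[2]],velocity=.25)
up0=.10; g=lambda xx,up: tcp(*hung(xx,up,dy),0)
env.reach(*g(xt+.009,up0)); 
print('h1',env.movel(g(xt+.009,.012)[0],velocity=.12,guard=10))
env.hold(.2); f0=np.array(monitor.sense()['contact_force'])
h=env.movel(g(xt+.009,-.006)[0],velocity=.02,guard=5); s=monitor.sense()
d=lambda s:(M.T@(np.array(s['position'])-g(xt,0)[0])).round(4)
F=lambda s:(M.T@(np.array(s['contact_force'])-f0)).round(1)
print('down',h,d(s),F(s),'torque',np.round(s['ft_torque'],2))
eyes_frame('scene'); eyes_frame('top')
np.save('down.npy',d(s))
E
python3 place.py red .071; python3 - <<'E'
from h import *
c=np.zeros((600,800,3),np.uint8)
c[:600,:440]=cv2.resize(cam('top')[2][180:300,100:188,::-1],(440,600),interpolation=cv2.INTER_CUBIC)
c[:353,440:]=cv2.resize(cam('scene')[2][215:313,148:248,::-1],(360,353),interpolation=cv2.INTER_CUBIC)
cv2.imwrite('pics/d1.png',c)
E
```

```text
h1 False
down True [0.0089 0.     0.0033] [0.3 0.3 8.7] torque [-0.07  0.17 -0.08]
```

View pics/d1.png

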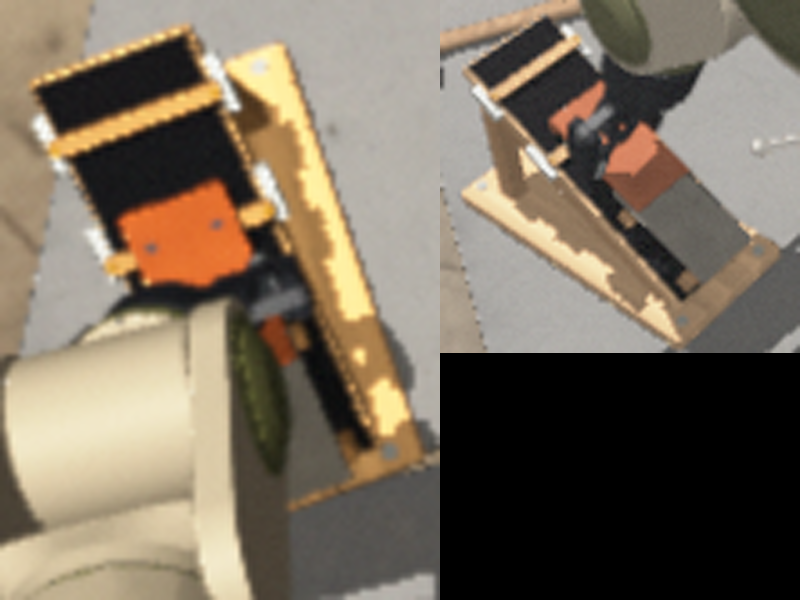

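```bash
python3 - <<'E'
from pl import *
def ray(n,uv,z):
    K,V,_=cam(n); c=-V[:3,:3].T@V[:3,3]; d=V[:3,:3].T@np.linalg.solve(K,[*uv,1]); a=M.T@(c-dq[:3]); b=M.T@d; return (a+b*(z-a[2])/b[2]).round(4)
for up in (0,.0033):
  e=tile2deck((.055,.03,.008),.080)+[0,0,up]; print('expected head',e.round(4),[ray('top',T(*p),e[2]) for p in((119,213),(218,180))])
for sx,p in((1,(180,345)),(1,(280,308)),(-1,(352,470)),(-1,(248,513))):
  e=tile2deck((.055*sx,.03,.008)); print('eaves',e.round(4),ray('top',T(*p),e[2]))
for p in [(35,85),(190,31)]: print('deck',ray('top',T(*p),0))
for p in [(107,276),(120,270),(240,225),(275,213)]: print('bat low edge',ray('top',T(*p),.0085))
E
```

```text
expected head [0.1902 0.03   0.0193] [array([0.1931, 0.0286, 0.0193]), array([ 0.1915, -0.028 ,  0.0193])]
expected head [0.1902 0.03   0.0226] [array([0.194 , 0.0277, 0.0226]), array([ 0.1924, -0.0287,  0.0226])]
eaves [0.1102 0.03   0.0193] [0.1089 0.0297 0.0193]
eaves [0.1102 0.03   0.0193] [ 0.109  -0.0296  0.0193]
eaves [0.0009 0.03   0.0319] [ 0.0058 -0.0311  0.0319]
eaves [0.0009 0.03   0.0319] [0.0035 0.0328 0.0319]
deck [0.2722 0.0447 0.    ]
deck [ 0.2713 -0.0438  0.    ]
bat low edge [0.1585 0.0524 0.0085]
bat low edge [0.1592 0.0445 0.0085]
bat low edge [ 0.1598 -0.0263  0.0085]
bat low edge [ 0.1594 -0.0468  0.0085]
```

The red tile is held centred, its head corners at crop (119,213) and (218,180). That puts the head about 3 mm uphill of plan, so the nibs are uphill of the batten and the tile has touched down. Now I draw it down until it catches.

```bash
cat > drag.py <<'E'
from pl import *
import sys
xt=float(sys.argv[1]); dy=float(sys.argv[2]) if len(sys.argv)>2 else 0
G=lambda:M.T@(np.array(monitor.sense()['position'])-tcp(*hung(xt,0,dy),0)[0])
F=lambda:(M.T@np.array(monitor.sense()['contact_force'])).round(1)
print('start',G().round(4),F()); p=np.array(monitor.sense()['position'])
h=env.movel(p-M[:,0]*.024-M[:,2]*.0005,velocity=.02,guard=9)
print('caught',h,G().round(4),F(),'tq',np.round(monitor.sense()['ft_torque'],2),monitor.sense()['finger_gap'],monitor.sense()['clock'])
E
python3 drag.py .071
```

```text
start [0.0089 0.     0.0033] [ 0.5 -1.7  5.9]
caught True [-0.0015 -0.0002  0.004 ] [-0.1 -0.2  4.6] tq [-0.08  0.34 -0.02] 0.675366413144894 11.0
```

```bash
cat >> drag.py <<'E'
p=np.array(monitor.sense()['position'])
h=env.movel(p-M[:,0]*.005-M[:,2]*.001,velocity=.01,guard=14)
print('again',h,G().round(4),F(),'tq',np.round(monitor.sense()['ft_torque'],2))
E
sed -i 's/^h=env.movel(p-M\[:,0\]\*.024.*$/h=SKIP/' drag.py; sed 's/^h=SKIP/h=0/' drag.py > drag2.py; sed -i 's/^h=SKIP/h=env.movel(p-M[:,0]*.024-M[:,2]*.0005,velocity=.02,guard=9)/' drag.py; python3 drag2.py .071
```

```text
start [-0.0015 -0.0002  0.004 ] [-0.1 -0.2  4.6]
caught 0 [-0.0015 -0.0002  0.004 ] [-0.1 -0.2  4.6] tq [-0.08  0.34 -0.02] 0.675366413144894 11.0
again False [-0.0018 -0.0003  0.004 ] [10.6  1.9  5.8] tq [ 0.87 -1.15  0.23]
```

```bash
cat > rel.py <<'E'
from pl import *
s=monitor.sense(); p=np.array(s['position']); Rz=R.from_quat(s['ee_rot']).as_matrix()[:,2]
env.movel(p-M[:,0]*.0005,velocity=.01)
print((M.T@np.array(monitor.sense()['contact_force'])).round(1),(M.T@(monitor.sense()['position']-p)).round(4))
env.release(); env.hold(.2)
p=np.array(monitor.sense()['position'])
env.movel(p-Rz*.1,velocity=.15)
q=np.array(monitor.sense()['position']); env.movel(q+[0,0,max(.34-q[2],.01)],velocity=.3)
E
python3 rel.py; python3 - <<'E'
from pl import *
env.reach(*tcp(bench('grey')[0]+[0,0,.2],bench('grey')[1],0))
print(monitor.sense()['clock'])
c=np.zeros((600,800,3),np.uint8)
c[:600,:440]=cv2.resize(eyes_frame('top')[180:300,100:188],(440,600),interpolation=cv2.INTER_CUBIC)
c[:353,440:]=cv2.resize(eyes_frame('scene')[215:313,148:248],(360,353),interpolation=cv2.INTER_CUBIC)
cv2.imwrite('pics/r1.png',c)
E
```

```text
[4.2 1.4 2.1] [-0.  0.  0.]
16.1333
```

View pics/r1.png

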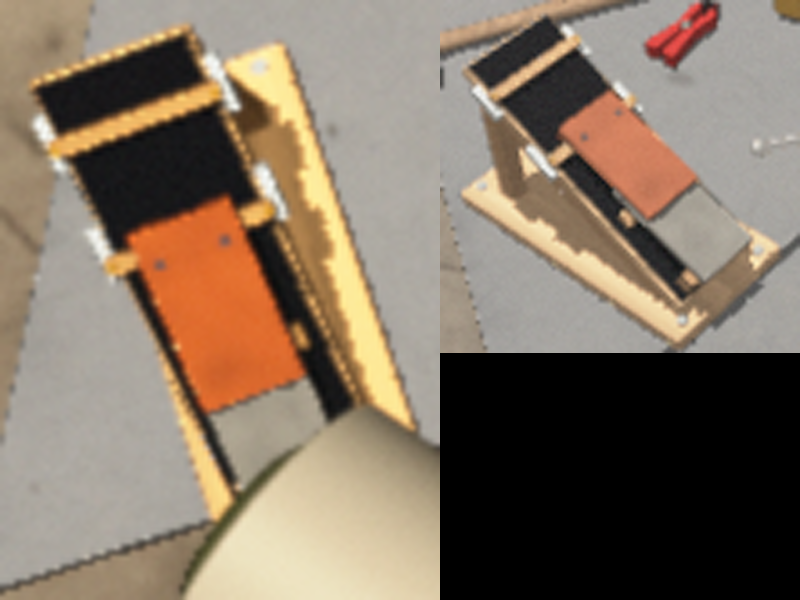

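```bash
cat > chk.py <<'E'
from pl import *
def fit_t(obs,x0,dz=0):
    c=[(1,1),(1,-1),(-1,-1),(-1,1)]
    def f(q):
        r=[]
        for n,i,uv in obs:
            e=tile2deck((.055*c[i][0],.03*c[i][1],.008),0)
            ce=np.array([.055,0]); v=e[:2]-ce; cs,sn=np.cos(q[2]),np.sin(q[2])
            w=np.array([ce[0]+cs*v[0]-sn*v[1]+q[0],ce[1]+sn*v[0]+cs*v[1]+q[1],e[2]+dz])
            r.append(proj(n,dq[:3]+M@w)-uv)
        return np.concatenate(r)
    t=least_squares(f,[x0,0,0]); return t.x.round(4),f(t.x).round(1)
S2=lambda x,y:un(x,y,3.6,148,215,440,0)
E
python3 - <<'E'
from chk import *
for dz in (0,.003):
  red=[('top',i,T(*p)) for i,p in enumerate([(130,232),(230,197),(305,375),(207,412)])]+[('scene',i,S2(*p)) for i,p in enumerate([(560,130),(612,92),(697,180),(652,217)])]
  print('red',*fit_t(red,.07,dz)); print('red top',*fit_t(red[:4],.07,dz))
  print('eav',*fit_t([(n,j,uv) for j,(n,p,uv) in zip([0,1,2,3],obs[:4])]+[(n,j,uv) for j,(n,p,uv) in zip([0,1,2,3],obs[6:10])],0,dz))
E
```

```text
red [ 0.0691 -0.0011 -0.0051] [-0.1  0.5  0.6  0.1  0.6 -0.  -0.1  0.  -0.5 -0.3 -0.3 -0.4  0.7 -0.5
 -0.9  0.8]
red top [ 0.0698 -0.0007 -0.007 ] [-0.3  0.4  0.4 -0.1  0.3 -0.1 -0.4 -0.2]
eav [ 0.0013  0.0003 -0.0034] [-0.5 -0.8 -0.2 -0.8 -0.   1.3  0.9  0.  -0.5  0.   0.4  0.1  0.4 -0.3
 -0.3  0.5]
red [ 0.0694 -0.0009 -0.0055] [-0.4  0.8  0.4  0.4  0.4  0.3 -0.3  0.4 -0.4 -0.7 -0.2 -0.8  0.8 -0.9
 -0.8  0.4]
red top [ 0.0707 -0.0015 -0.0071] [-0.4  0.3  0.4 -0.1  0.4 -0.1 -0.4 -0.1]
eav [ 0.0017  0.0005 -0.0038] [-0.8 -0.5 -0.4 -0.5 -0.2  1.6  0.7  0.4 -0.4 -0.4  0.5 -0.4  0.6 -0.6
 -0.1  0.1]
```

The red tile lies hung and square, with corners at about (130,232), (230,197), (305,375) and (207,412). It is within about 1 mm of centre and 70 mm above the eaves tail. Now the grey tile.

```bash
python3 pick.py grey && python3 place.py grey .142 .0003; python3 - <<'E'
from h import *
c=np.zeros((600,800,3),np.uint8)
c[:600,:440]=cv2.resize(cam('top')[2][180:300,100:188,::-1],(440,600),interpolation=cv2.INTER_CUBIC)
c[:353,440:]=cv2.resize(cam('scene')[2][215:313,148:248,::-1],(360,353),interpolation=cv2.INTER_CUBIC)
cv2.imwrite('pics/d2.png',c)
E
```

```text
hit False False
gap 0.6757807595741646 64.90402579307556 [-1.5  0.2  6.5]
False
gap 0.6768790849062315 64.28215026855469 [ 0.5  0.7 -1.7] [ 0.57003228 -0.27161655  0.11659235] 20.1667
h1 False
down True [0.0089 0.     0.0035] [ 1.7 -0.8  6.7] torque [-0.05  0.15  0.05]
```

View pics/d2.png

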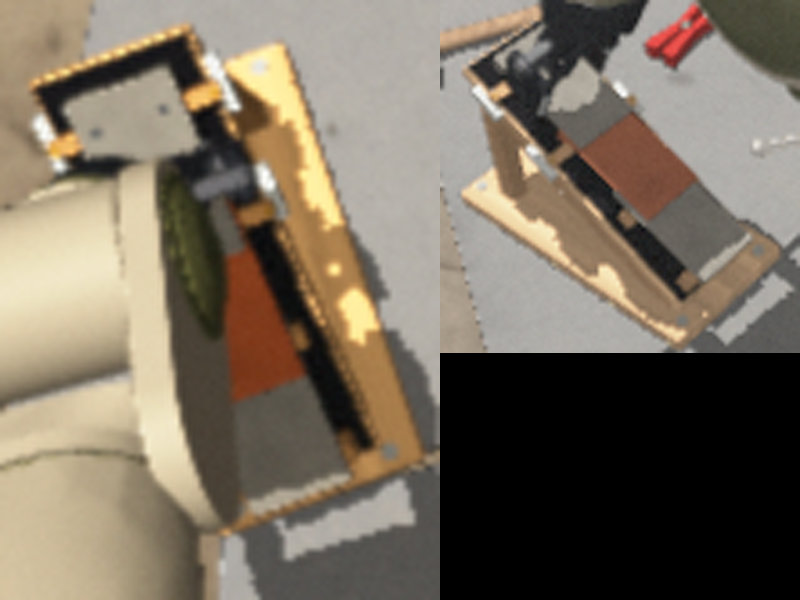

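The grey tile is held centred above its batten, with head corners at crop (65,97) and (165,65). I draw it down next.

```bash
python3 drag.py .142 .0003
```

```text
start [0.0089 0.     0.0035] [1.  0.1 5. ]
caught True [ 0.001  -0.0001  0.004 ] [2.8 0.3 0.7] tq [ 0.12 -0.16  0.13] 0.6761221230230335 25.4333
again True [ 0.0011 -0.0002  0.004 ] [2.4 0.4 2.1] tq [ 0.04 -0.    0.18]
```

```bash
python3 rel.py; python3 - <<'E'
from pl import *
env.reach(*tcp(bench('grey')[0]+[0,0,.2],bench('grey')[1],0))
print(monitor.sense()['clock'])
c=np.zeros((600,800,3),np.uint8)
c[:600,:440]=cv2.resize(eyes_frame('top')[180:300,100:188],(440,600),interpolation=cv2.INTER_CUBIC)
c[:353,440:]=cv2.resize(eyes_frame('scene')[215:313,148:248],(360,353),interpolation=cv2.INTER_CUBIC)
cv2.imwrite('pics/r2.png',c)
E
```

```text
[ 5.2  1.  -1.7] [-0.  0.  0.]
29.9917
```

View pics/r2.png

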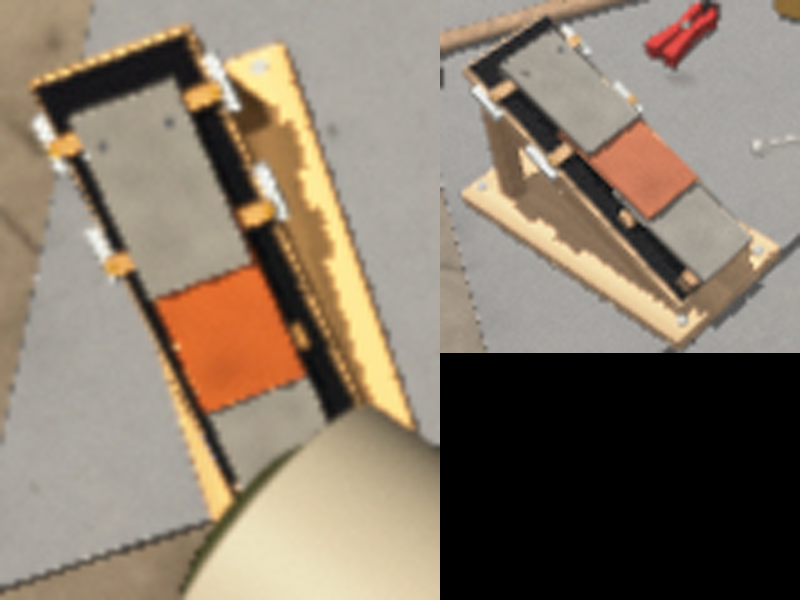

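```bash
python3 - <<'E'
from chk import *
g=[('top',i,T(*p)) for i,p in enumerate([(70,115),(174,77),(248,265),(155,302)])]+[('scene',i,S2(*p)) for i,p in enumerate([(502,69),(553,34),(640,115),(593,155)])]
r=[('top',i,T(*p)) for i,p in enumerate([(130,232),(230,197),(305,375),(207,412)])][2:]
for dz in(0,.003): print(*fit_t(g,.14,dz),*fit_t(g[:4],.14,dz)); print('red',*fit_t(r,.07,dz))
a=np.load('top.npz')['frame']
b=cv2.imread('pics/r1.png'); c=cv2.imread('pics/r2.png'); d=cv2.absdiff(b,c).max(2); print('change around red lower half',d[320:420,170:310].mean())
E
```

```text
[0.1419 0.0003 0.0082] [-0.1  0.8  0.2  0.7  1.4 -0.5 -0.6 -0.1 -0.7 -0.4  0.  -0.9  0.4  0.2
 -0.9  0.3] [ 0.1428  0.0005 -0.0028] [-0.1  0.4  0.2  0.5  1.  -0.5 -1.1 -0.4]
red [0.0694 0.0002 0.0084] [ 0.3 -0.1 -0.3  0.1]
[0.1421 0.0004 0.0079] [-0.3  1.1 -0.   0.9  1.2 -0.1 -0.8  0.2 -0.6 -0.8  0.2 -1.4  0.6 -0.2
 -0.7 -0.1] [ 0.1435 -0.0002 -0.0029] [-0.2  0.4  0.2  0.4  1.1 -0.5 -1.1 -0.3]
red [ 0.0704 -0.0005  0.0086] [ 0.3 -0.1 -0.3  0.1]
change around red lower half 2.1944285714285714
```

The fit gives the grey tile's tail at about 142.5 mm on the deck, against 143 expected from the batten seen in the images. It is within 0.5 mm of centre, and the red tile has not moved.

```bash
python3 -c "
from h import *
print(job.hand_in())"
```

```text
the job is handed in; nothing more can be done
None
```

I hung the red tile on the lower batten and then the grey one on the upper. Both nibs were felt to catch, and the images put both tiles within about 1 mm of centre. The robot was clear after about 30 s of the 72 s, and the job is handed in; no verdict came back.

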